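Wedge the leaning drawer chest level

TASK

The little drawer chest leans towards you, so its drawers keep rolling open. Push the thick wooden wedge, thin end first, squarely under the middle of the chest's front edge until it is jammed tight and has lifted the chest level, then let go and leave it there. The smaller, thin shim on the bench is of no use here: leave it where it lies.

Things in the scene. Friction and masses are not known exactly. Their poses are not given: they have to be found in the camera images.
- wedge_mid (a point): Thick pale wood wedge, 150 long (x, to its thin end), 40 wide (y), flat underneath, upright sides; top slopes from 6 mm at the thin end to 27.5 mm at the thick end. 90 g. Point: mid-length, 8 mm above its underside. It lies flat, left or right (the shim on the other side), thin end away from the robot, turned up to 0.5 rad. Good grip: across the width, 45 mm from the point towards the thick end.
- wedge_tip (a point): Middle of the thin end of the thick wedge, on its underside; 75 mm from wedge_mid along x. It begins to lift the chest about 28 mm behind the chest's front edge; the chest is level with it about 77 mm behind the edge; each further 10 mm lifts the edge 1.4 mm. Pushing takes about 8 to 20 N; the wedge then stays by friction.
- shim_mid (a point): Small thin pale wood shim, to be left alone: only 100 mm long (x, to its thin end), 30 mm wide, 3 mm high at its thin end and 9 mm at the other. Point: its middle in plan, 3 mm above its underside.
- chest_edge (a point): Middle of the lower front edge of the small wooden drawer chest (200 wide, y; 155 deep, x, front to back; 51 high; two drawers side by side). The edge is 10 mm above the bench while it leans, 17 mm when level. Rubber feet stand 84 mm either side of the middle, the space between is open. The chest pivots on its rear feet in a batten fixed to the bench, 160 mm behind the edge, and cannot slide.
- chest (a joint): Lean of the drawer chest in rad: -0.044 at the start (2.5 degrees towards the robot, at its stop), 0 when level, positive when the front is too high. About 5 N rests on the lifted front edge.

How it is judged:
By the outcome, as a careful person would: the job done as asked, in the order asked, and still so for the second after the job is handed in, with the robot touching nothing.
It also fails if it takes over 42 s, if anything falls off the work surface, if the arm or the gripper's body presses on something with over 40 N, if the wrist force passes 120 N, or if a joint passes its speed limit or range.

ROBOT

A 7-joint arm with a two-finger parallel gripper is mounted at the origin on a cart in front of the work surface, level with it; the furniture and walls round the work are solid. World frame = base frame: x ahead of the robot, y to its left, z up, the work surface at z = 0. Lengths are in m, angles in rad, forces in N, time in s.
With the tool pointing down it reaches from about 0.4 to 0.85 m from the base axis. Payload 10.4 kg.
Tool frame: the origin (TCP) lies midway between the tips of the shut fingers; the grasp point (between the pads) lies 19 mm behind it; z points along the fingers, y is the direction in which the jaws open and shut (so a half turn about z gives the same grasp; the last joint's range is limited). The gripper opens to 85 mm and grips with 20 to 120 N. Pads are 22 mm wide; open, the fingers measure 114 mm over their backs; the gripper's body (76 mm by 85 mm) begins 54 mm behind the grasp point. The pads swing forward as they close: fully open they stand 13 mm farther back than shut.
Start: joints at [1.322, 0.332, -0.065, 1.46, 0.022, 1.35, -0.088], TCP at [0.14, -0.609, 0.231] pointing down, gripper open.
Joint ranges: [-2.6, 2.6], [-0.5, 2.12], [-1.47, 1.34], [0.16, 2.42], [-1.27, 4.41], [0.06, 2.06], [-2.6, 2.6]. Speed limits (rad/s): [2.22, 2.22, 2.79, 2.79, 3.14, 3.14, 3.14].

INTERFACE

Orientations are given as a 3x3 rotation matrix whose columns are the frame's x, y, z axes.
In Python, from station import bot gives the robot as it stands.
- The arm moves only by the tool drive_tool, never from a script. Its argument "motion" is a list of rows, each an object with "xyz": the shift along the tool's x, y, z each as a share of 100 mm, from -1 to 1, a list of three; "dr": the turn, a rotation vector about the tool's x, y, z each as a share of 60 degrees, from -1 to 1, a list of three; "jaw": the closure, from -1 (fully open) to 1 (shut). In form: [{"xyz": [x, y, z], "dr": [rx, ry, rz], "jaw": jaw}, ...]. A call has 1 to 5 rows; each row is the pose to reach, as a shift and turn from the pose commanded when the call began, along the tool's axes at that moment; what a row does not reach only later rows make up. A row lasts 1/8 s, in which the tool goes at most 62.5 mm and 10.7 degrees, less where a joint would pass 70% of its speed; a pose out of reach is approached as far as the arm can. A call with a number of a shift or a turn outside -1 to 1 is refused whole. A call with a gripper value outside its range is refused whole. The fingers move at their own pace and stop on an object; "grip_force" is the grip in N (left out, the last holds). Time passes only in rows, so rows that repeat a pose let the fingers close. It gives the time, the measured TCP pose, the force and the opening at its end, in the units of the state.
- bot.get_state(): the state, without advancing time (a new reading comes with each control period).
- bot.camera(name): name is "scene" or "top"; returns the picture (384x512x3 uint8, red, green, blue); there is no depth.
- bot.calibration(name): a dict with "mtx" (3x3 intrinsics, pixels), "position" and "orientation" of the camera in the world. Camera axes: x right, y up, looking along -z (the intrinsics and any distortion apply to the point x, -y, -z); pixel columns grow to the right and rows downward; lengths in m; the calibration is good to about 2 mm. A picture is of the moment at which its call begins. calibration takes no time and is no camera call.
- bot.close_job(): hands the job in, once; it reports no verdict.
The state is a dict: "clock": time; "q": joint angles; "joint_vel": joint speeds; "effort": joint torques, N m; "tcp_pos": TCP position; "tool_rot": TCP orientation; "force": force on the tool from outside, world axes, zero at the start; "wrist_torque": the same for the moment, N m; "finger_gap": finger opening in m.
Only numpy, scipy, OpenCV 4.12 (cv2) and the standard library are available. Lean on these libraries where they do the work, as an engineer would, in place of code of your own. Each camera call takes 0.05 s, during which the arm holds its last target.

## Working session

There is one attempt and no reset: what is moved stays moved. The work goes in short steps, Python scripts to look and compute and a tool call to move; the robot and the scene stay as the last step left them, time stands still between calls to the robot, and variables do not carry over. Pictures are saved under pics/ and viewed, and the job is handed in when it is done.

Besides the shell and the picture viewer there is one more tool, called after "Emit:" by a JSON object that holds its "op" and its "data". drive_tool: Moves the arm, as the interface text tells. Shift numbers are shares of 100 mm and turn numbers shares of 60 degrees, none past 1 either way. Its arguments: {"type":"object","properties":{"motion":{"type":"array","items":{"type":"object","properties":{"xyz":{"type":"array","items":{"type":"number","minimum":-1,"maximum":1}},"dr":{"type":"array","items":{"type":"number","minimum":-1,"maximum":1}},"jaw":{"type":"number"}}}},"grip_force":{"type":"number"}},"required":["motion"]}

```bash
ls; mkdir -p pics; python3 - <<'E'
from station import bot
import cv2,numpy as np
s=bot.get_state();print({k:np.round(v,4).tolist() for k,v in s.items()})
for n in("scene","top"):
    im=bot.camera(n);cv2.imwrite(f"pics/{n}0.png",im[:,:,::-1]);c=bot.calibration(n);print(n,{k:np.round(v,4).tolist() for k,v in c.items()})
E
```

```text
pics
{'clock': 0.0, 'q': [1.3224, 0.3329, -0.0647, 1.4609, 0.0216, 1.3499, -0.0885], 'joint_vel': [0.0, -0.0007, 0.0011, -0.0012, -0.001, 0.0012, -0.0005], 'effort': [-0.0009, -62.5454, 0.0489, -39.161, 0.0162, 0.0101, 0.0], 'tcp_pos': [0.1399, -0.6088, 0.2305], 'tool_rot': [[0.9746, 0.2239, -0.0004], [0.2239, -0.9746, 0.0014], [-0.0001, -0.0014, -1.0]], 'force': [0.0558, -0.8051, -0.8287], 'wrist_torque': [0.0035, -0.0264, -0.0024], 'finger_gap': 0.0858}
scene {'mtx': [[428.1146, 0.0, 257.8233], [0.0, 428.1146, 191.0025], [0.0, 0.0, 1.0]], 'position': [0.2588, 0.6266, 0.6802], 'orientation': [[-0.8819, 0.3048, -0.3596], [-0.4712, -0.5474, 0.6916], [0.0139, 0.7794, 0.6264]]}
top {'mtx': [[487.086, 0.0, 257.398], [0.0, 487.086, 187.2882], [0.0, 0.0, 1.0]], 'position': [0.484, -0.0567, 1.2461], 'orientation': [[0.0166, 0.9914, -0.1294], [-0.9996, 0.0196, 0.0218], [0.0242, 0.129, 0.9913]]}
```

View pics/top0.png

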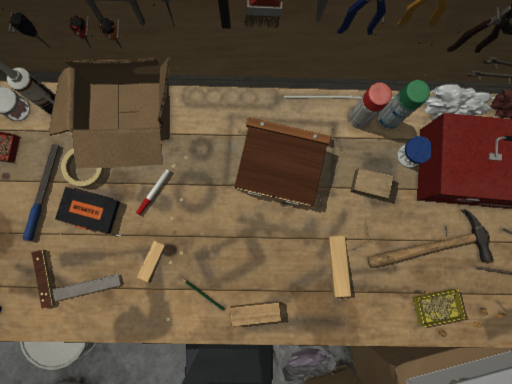

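View pics/scene0.png

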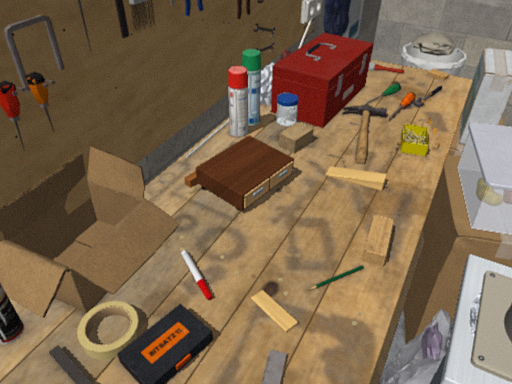

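The top view shows the wedge on the right at about (340,266), the shim on the left at about (151,262), and the chest turned in yaw with its front edge running roughly (236,188) to (310,207). I'll enlarge both views.

```bash
python3 - <<'E'
import cv2,numpy as np
a=cv2.imread("pics/top0.png")
c=a[105:305,225:365]
cv2.imwrite("pics/top0z.png",cv2.resize(c,None,fx=4,fy=3,interpolation=cv2.INTER_CUBIC)[:600])
cv2.imwrite("pics/top0c.png",cv2.resize(a[110:220,225:345],None,fx=5,fy=5,interpolation=cv2.INTER_CUBIC))
cv2.imwrite("pics/top0w.png",cv2.resize(a[225:305,310:370],None,fx=7,fy=7,interpolation=cv2.INTER_CUBIC))
b=cv2.imread("pics/scene0.png")
cv2.imwrite("pics/scene0c.png",cv2.resize(b[125:225,180:400],None,fx=3.6,fy=3.6,interpolation=cv2.INTER_CUBIC))
E
```

```text
(no output)
```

View pics/top0c.png

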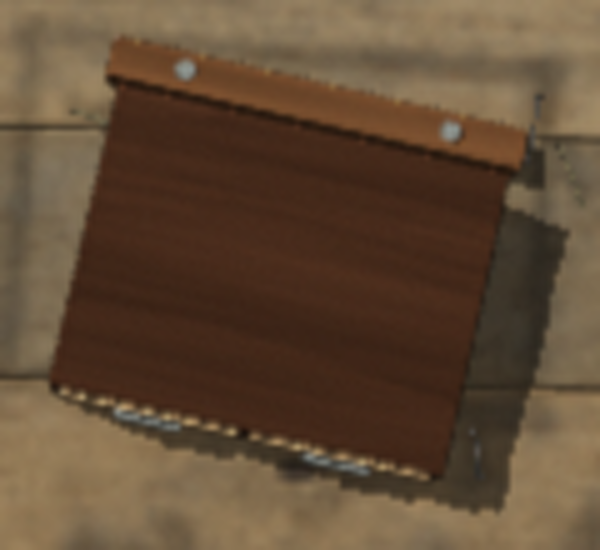

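View pics/top0w.png

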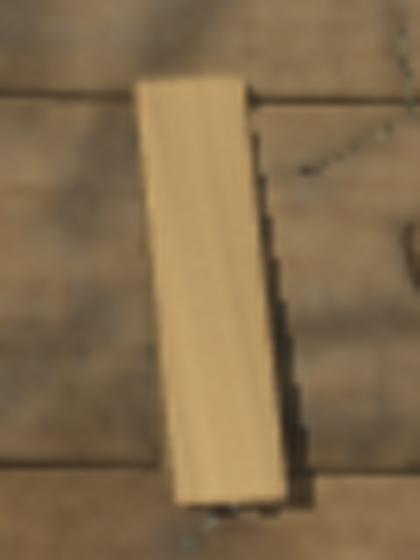

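View pics/scene0c.png

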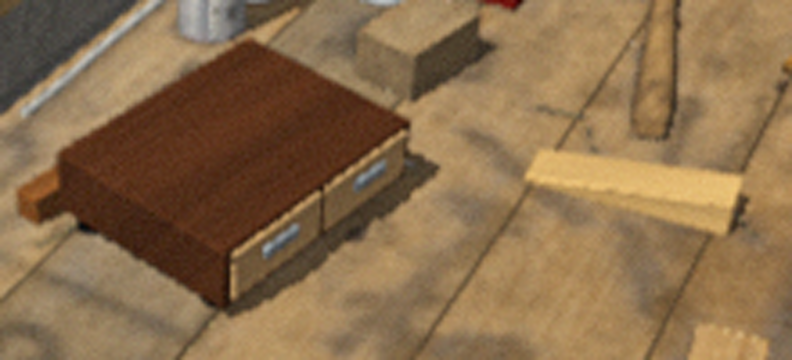

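```bash
cat > h.py <<'E'
import cv2,numpy as np
from station import bot
def ray(n,p):
    c=bot.calibration(n);K=np.array(c["mtx"]);R=np.array(c["orientation"])
    d=np.linalg.inv(K)@[p[0],p[1],1]; d=R@(d*[1,-1,-1]); return np.array(c["position"]),d
def onz(n,p,z):
    o,d=ray(n,p);return o+d*(z-o[2])/d[2]
def proj(n,P):
    c=bot.calibration(n);K=np.array(c["mtx"]);R=np.array(c["orientation"])
    v=R.T@(np.array(P)-c["position"])*[1,-1,-1];v=K@v;return v[:2]/v[2]
E
python3 - <<'E'
from h import *
np.set_printoptions(precision=4,suppress=True)
a=cv2.imread("pics/top0.png")
f=lambda x,y,s,ox,oy:((x+.5)/s-.5+ox,(y+.5)/s-.5+oy)
# wedge mask
hsv=cv2.cvtColor(a,cv2.COLOR_BGR2HSV)
print(hsv[265,340],hsv[265,325])
m=np.zeros(a.shape[:2],np.uint8);m[225:305,315:365]=(hsv[225:305,315:365,2]>150)*255
cs,_=cv2.findContours(m,0,2);c=max(cs,key=cv2.contourArea);r=cv2.minAreaRect(c);print(r,cv2.boxPoints(r))
P=[onz("top",f(x,y,7,310,225),z) for x,y,z in((138,82,.006),(246,78,.006),(287,498,.0275),(175,502,.0275))]
P=np.array(P);print(P)
tip=(P[0]+P[1])/2;back=(P[2]+P[3])/2;d=(tip-back)[:2];print("tip",tip,"back",back,"len",np.linalg.norm(d),"yaw",np.arctan2(d[1],d[0]))
print("w",np.linalg.norm(P[0]-P[1]),np.linalg.norm(P[2]-P[3]))
L=onz("top",f(52,384,5,225,110),.061);R=onz("top",f(440,477,5,225,110),.061)
print(L,R,np.linalg.norm(L-R)); e=L-R;print("yaw",np.arctan2(-e[0],e[1]),"mid",(L+R)/2)
for nm,x,y,z in(("Lt",230,250,.061),("Rt",408,130,.061),("Lb",230,302,.010),("Rb",403,180,.010)):
    print(nm,onz("scene",f(x,y,3.6,180,125),z))
# wedge in scene
for nm,x,y,z in(("thinL",526,180,.0),("thickLtop",732,207,.0275),("thickLbot",727,235,.0),("thickRtop",743,177,.0275),("thinRtop",540,150,.006)):
    print(nm,onz("scene",f(x,y,3.6,180,125),z))
E
```

```text
[ 18 112 186] [ 17 105 121]
((339.3415832519531, 265.91583251953125), (60.79677200317383, 15.62208366394043), 84.2894058227539) [[328.5446 236.4455]
 [344.0891 234.8911]
 [350.1386 295.3861]
 [334.5941 296.9406]]
[[ 0.5238 -0.269   0.006 ]
 [ 0.526  -0.3085  0.006 ]
 [ 0.3783 -0.3176  0.0275]
 [ 0.3763 -0.278   0.0275]]
tip [ 0.5249 -0.2888  0.006 ] back [ 0.3773 -0.2978  0.0275] len 0.1478714302453873 yaw 0.06141392198748814
w 0.039493472301625185 0.03962967861557526
[ 0.6398 -0.0279  0.061 ] [ 0.5977 -0.2188  0.061 ] 0.19552240080371097
yaw -0.2174921974102944 mid [ 0.6187 -0.1233  0.061 ]
Lt [ 0.6376 -0.0311  0.061 ]
Rt [ 0.5941 -0.2084  0.061 ]
Lb [ 0.6419 -0.0381  0.01  ]
Rb [ 0.5984 -0.217   0.01  ]
thinL [ 0.5236 -0.2742  0.    ]
thickLtop [ 0.3753 -0.2785  0.0275]
thickLbot [ 0.3745 -0.2824  0.    ]
thickRtop [ 0.3779 -0.3173  0.0275]
thinRtop [ 0.5257 -0.3073  0.006 ]
```

The wedge is well determined from both views: tip at about (0.525,-0.289), yaw about 0.06. Next I'll refine the chest by fitting lines to its top mask.

```bash
python3 - <<'E'
from h import *
np.set_printoptions(precision=4,suppress=True)
a=cv2.imread("pics/top0.png").astype(int)
hsv=cv2.cvtColor(a.astype(np.uint8),cv2.COLOR_BGR2HSV)
for p in((270,160),(270,200),(330,170),(300,150)): print(p,hsv[p[1],p[0]],a[p[1],p[0]])
m=((hsv[...,0]<14)&(hsv[...,1]>125)&(hsv[...,2]<105)).astype(np.uint8)*255
mm=np.zeros_like(m);mm[110:215,228:340]=m[110:215,228:340]
mm=cv2.morphologyEx(mm,cv2.MORPH_OPEN,np.ones((3,3)))
cs,_=cv2.findContours(mm,0,cv2.CHAIN_APPROX_NONE);c=max(cs,key=cv2.contourArea)[:,0].astype(float)
print(cv2.minAreaRect(c.astype(np.float32)))
v=a.copy().astype(np.uint8);v[mm>0]=(0,0,255);cv2.imwrite("pics/cm.png",cv2.resize(v[110:220,225:345],None,fx=5,fy=5,interpolation=0))
# lines: columns/rows extremes
xs=np.arange(240,309);front=np.array([(x,mm[:,x].nonzero()[0].max()+.5) for x in xs])
ys=np.arange(133,183);left=np.array([(mm[y].nonzero()[0].min()-.5,y) for y in ys])
ys=np.arange(150,200);right=np.array([(mm[y].nonzero()[0].max()+.5,y) for y in ys])
def line(p):
    l=cv2.fitLine(p.astype(np.float32),cv2.DIST_HUBER,0,.01,.01).ravel();return np.cross([l[2],l[3],1],[l[2]+l[0],l[3]+l[1],1])
F,Lf,Rt=map(line,(front,left,right))
def X(a,b): p=np.cross(a,b);return p[:2]/p[2]
cL,cR=X(F,Lf),X(F,Rt);print(cL,cR)
L,R=onz("top",cL,.061),onz("top",cR,.061);e=L-R;print(L,R,np.linalg.norm(e),np.arctan2(-e[0],e[1]),(L+R)/2)
print("mid gap",onz("top",((243.5)/5-.5+225,(432)/5-.5+110),.058))
E
```

```text
(270, 160) [ 10 161  73] [27 42 73]
(270, 200) [ 17 100  74] [45 61 74]
(330, 170) [19 78 52] [36 46 52]
(300, 150) [ 10 161  68] [25 40 68]
((280.61871337890625, 164.6392059326172), (81.04878234863281, 63.902435302734375), 12.680383682250977)
[234.2379 186.1575] [313.4042 204.3255]
[ 0.6404 -0.026   0.061 ] [ 0.5993 -0.2208  0.061 ] 0.1990498504925285 -0.20775562197568925 [ 0.6199 -0.1234  0.061 ]
mid gap [ 0.6186 -0.1221  0.058 ]
```

View pics/cm.png

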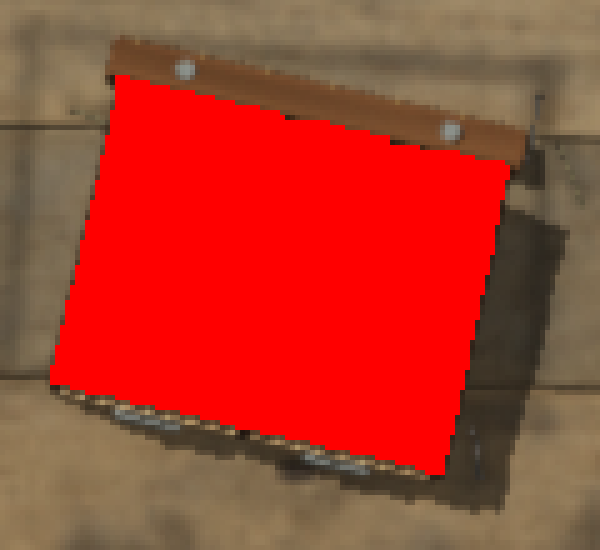

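Emit:
{"op": "drive_tool", "data": {"motion": [{"xyz":[0.41,-0.31,0.0],"dr":[0,0,0],"jaw":-1},{"xyz":[0.82,-0.61,0.0],"dr":[0,0,0],"jaw":-1},{"xyz":[0.82,-0.61,0.0],"dr":[0,0,0],"jaw":-1}], "grip_force": 80}}

```text
clock: 0.48
tcp_pos: [0.2099, -0.5285, 0.2314]
tool_rot: [[0.973, 0.23, 0.001], [0.23, -0.973, 0.001], [0.001, -0.001, -1.0]]
force: [-0.6, -0.2, 0.3]
finger_gap: 0.0856
```

Emit:
{"op": "drive_tool", "data": {"motion": [{"xyz":[0.48,-0.35,0.1],"dr":[0,0,0],"jaw":-1},{"xyz":[0.95,-0.7,0.2],"dr":[0,0,0],"jaw":-1},{"xyz":[0.95,-0.7,0.2],"dr":[0,0,0],"jaw":-1}]}}

```text
clock: 0.85
tcp_pos: [0.286, -0.4384, 0.2106]
tool_rot: [[0.973, 0.23, 0.0], [0.23, -0.973, 0.002], [0.0, -0.002, -1.0]]
force: [-0.1, -1.4, -0.1]
finger_gap: 0.0855
```

Emit:
{"op": "drive_tool", "data": {"motion": [{"xyz":[0.48,-0.35,0.1],"dr":[0,0,0],"jaw":-1},{"xyz":[0.95,-0.7,0.2],"dr":[0,0,0],"jaw":-1},{"xyz":[0.95,-0.7,0.2],"dr":[0,0,0],"jaw":-1}]}}

```text
clock: 1.23
tcp_pos: [0.3622, -0.3493, 0.1907]
tool_rot: [[0.973, 0.23, -0.0], [0.23, -0.973, 0.002], [0.0, -0.002, -1.0]]
force: [-1.4, -1.2, -0.3]
finger_gap: 0.0853
```

Emit:
{"op": "drive_tool", "data": {"motion": [{"xyz":[0.3,-0.2,0.4],"dr":[0,0,0.08],"jaw":-1},{"xyz":[0.55,-0.415,0.9],"dr":[0,0,0.163],"jaw":-1},{"xyz":[0.55,-0.415,0.9],"dr":[0,0,0.163],"jaw":-1},{"xyz":[0.55,-0.415,0.9],"dr":[0,0,0.163],"jaw":-1}]}}

```text
clock: 1.72
tcp_pos: [0.4038, -0.3013, 0.1018]
tool_rot: [[0.999, 0.054, -0.0], [0.054, -0.999, -0.001], [-0.0, 0.001, -1.0]]
force: [-0.7, -0.7, 0.1]
finger_gap: 0.0856
```

```bash
python3 - <<'E'
from h import *
np.set_printoptions(precision=4,suppress=True)
a=bot.camera("top")[:,:,::-1];b=bot.camera("scene")[:,:,::-1]
s=bot.get_state();print(s["clock"],s["tcp_pos"],s["tool_rot"],s["force"],s["finger_gap"])
cv2.imwrite("pics/t1.png",np.hstack([cv2.resize(a[200:320,270:400],(400,370)),cv2.resize(b[100:260,270:430],(400,370))]))
E
```

```text
1.825 [ 0.4042 -0.3017  0.1026] [[ 0.9986  0.0533  0.0014]
 [ 0.0533 -0.9986 -0.0017]
 [ 0.0013  0.0018 -1.    ]] [-0.682   0.0788 -0.1201] 0.08514766584835798
```

View pics/t1.png

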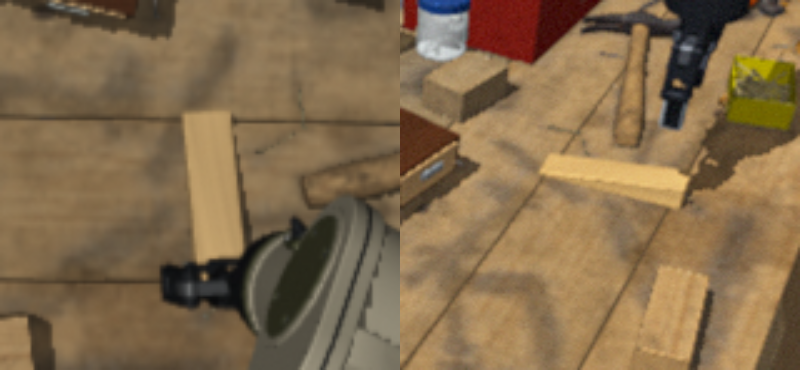

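The open jaws straddle the thick end of the wedge, and the hammer handle's end is clear of the right finger. Descending in two steps.

Emit:
{"op": "drive_tool", "data": {"motion": [{"xyz":[0.02,-0.05,0.4],"dr":[0,0,0],"jaw":-1},{"xyz":[0.02,-0.05,0.7],"dr":[0,0,0],"jaw":-1},{"xyz":[0.02,-0.05,0.85],"dr":[0,0,0],"jaw":-1},{"xyz":[0.02,-0.05,0.85],"dr":[0,0,0],"jaw":-1}]}}

```text
clock: 2.33
tcp_pos: [0.4058, -0.2951, 0.0164]
tool_rot: [[0.999, 0.054, -0.0], [0.054, -0.999, 0.0], [-0.0, -0.0, -1.0]]
force: [0.4, -1.4, 0.7]
finger_gap: 0.0854
```

Emit:
{"op": "drive_tool", "data": {"motion": [{"xyz":[0,0,0.07],"dr":[0,0,0],"jaw":-1},{"xyz":[0,0,0.14],"dr":[0,0,0],"jaw":-1},{"xyz":[0,0,0.14],"dr":[0,0,0],"jaw":-1}]}}

```text
clock: 2.7
tcp_pos: [0.4059, -0.2944, 0.0021]
tool_rot: [[0.998, 0.055, -0.0], [0.055, -0.998, 0.0], [-0.0, -0.0, -1.0]]
force: [0.1, 1.0, 0.0]
finger_gap: 0.0852
```

Close gently on it.

Emit:
{"op": "drive_tool", "data": {"motion": [{"xyz":[0,0,0],"dr":[0,0,0],"jaw":1},{"xyz":[0,0,0],"dr":[0,0,0],"jaw":1},{"xyz":[0,0,0],"dr":[0,0,0],"jaw":1},{"xyz":[0,0,0],"dr":[0,0,0],"jaw":1},{"xyz":[0,0,0],"dr":[0,0,0],"jaw":1}], "grip_force": 60}}

```text
clock: 3.32
tcp_pos: [0.4065, -0.2949, 0.0029]
tool_rot: [[0.998, 0.055, 0.001], [0.055, -0.998, -0.001], [0.001, 0.001, -1.0]]
force: [-0.7, 0.2, 5.0]
finger_gap: 0.0386
```

Emit:
{"op": "drive_tool", "data": {"motion": [{"xyz":[0,0,0],"dr":[0,0,0],"jaw":1},{"xyz":[0,0,0],"dr":[0,0,0],"jaw":1},{"xyz":[0,0,0],"dr":[0,0,0],"jaw":1}]}}

```text
clock: 3.7
tcp_pos: [0.4065, -0.2949, 0.0029]
tool_rot: [[0.998, 0.055, 0.001], [0.055, -0.998, -0.001], [0.001, 0.001, -1.0]]
force: [-0.8, 0.1, 5.1]
finger_gap: 0.0388
```

Emit:
{"op": "drive_tool", "data": {"motion": [{"xyz":[0,0,-0.2],"dr":[0,0,0],"jaw":1},{"xyz":[0,0,-0.4],"dr":[0,0,0],"jaw":1},{"xyz":[0,0,-0.4],"dr":[0,0,0],"jaw":1}]}}

```text
clock: 4.08
tcp_pos: [0.4069, -0.2951, 0.0435]
tool_rot: [[0.998, 0.055, 0.002], [0.055, -0.998, -0.002], [0.002, 0.002, -1.0]]
force: [0.3, 0.3, -1.2]
finger_gap: 0.0387
```

Emit:
{"op": "drive_tool", "data": {"motion": [{"xyz":[0.02,-0.3,0],"dr":[0,0,0],"jaw":1},{"xyz":[0.04,-0.65,0],"dr":[0,0,0],"jaw":1},{"xyz":[0.05,-1.0,0],"dr":[0,0,0],"jaw":1},{"xyz":[0.05,-1.0,0],"dr":[0,0,0],"jaw":1}]}}

```text
clock: 4.58
tcp_pos: [0.4052, -0.1919, 0.0415]
tool_rot: [[0.998, 0.059, -0.001], [0.059, -0.998, 0.001], [-0.001, -0.001, -1.0]]
force: [0.9, -0.2, -0.4]
finger_gap: 0.0387
```

Emit:
{"op": "drive_tool", "data": {"motion": [{"xyz":[0.02,-0.3,0],"dr":[0,0,0.06],"jaw":1},{"xyz":[0.04,-0.65,0],"dr":[0,0,0.13],"jaw":1},{"xyz":[0.05,-1.0,0],"dr":[0,0,0.2],"jaw":1},{"xyz":[0.05,-1.0,0],"dr":[0,0,0.255],"jaw":1},{"xyz":[0.05,-1.0,0],"dr":[0,0,0.255],"jaw":1}]}}

```text
clock: 5.2
tcp_pos: [0.4049, -0.0947, 0.0419]
tool_rot: [[0.978, -0.21, -0.0], [-0.21, -0.978, -0.0], [-0.0, 0.0, -1.0]]
force: [-0.2, -0.3, -0.5]
finger_gap: 0.039
```

```bash
python3 - <<'E'
from h import *
np.set_printoptions(precision=4,suppress=True)
a=bot.camera("top")[:,:,::-1];b=bot.camera("scene")[:,:,::-1]
s=bot.get_state();print(s["clock"],s["tcp_pos"],s["tool_rot"],s["force"],s["finger_gap"])
cv2.imwrite("pics/t2.png",np.hstack([cv2.resize(a[120:320,200:400],(400,400)),cv2.resize(b[100:300,180:380],(400,400))]))
E
```

```text
5.3 [ 0.4049 -0.095   0.042 ] [[ 0.9777 -0.2101 -0.0003]
 [-0.2101 -0.9777  0.    ]
 [-0.0003  0.     -1.    ]] [-0.3554  0.0542 -1.4198] 0.03869093463219778
```

View pics/t2.png

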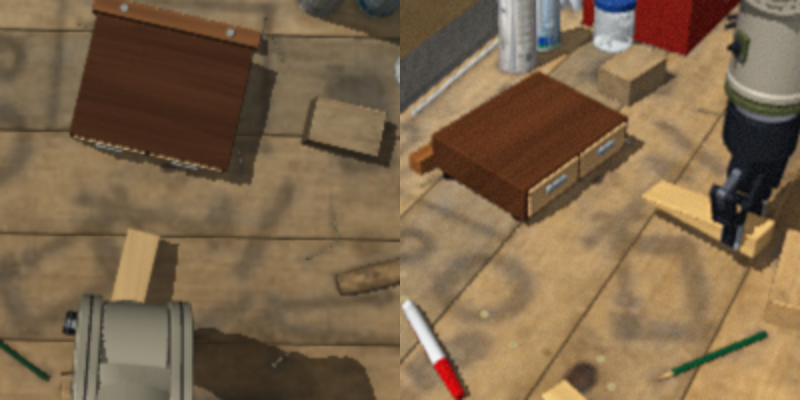

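```bash
python3 - <<'E'
from h import *
np.set_printoptions(precision=4,suppress=True)
T=[]
for x,y in((129,230),(160,236)):
    T.append(onz("top",(200+x/2-.25,120+y/2-.25),.045))
T=np.array(T);t=T.mean(0);print(T,t,"endyaw",np.arctan2(T[0,0]-T[1,0],1)*0+np.arctan2(-(T[0]-T[1])[0],(T[0]-T[1])[1]))
p=np.array([.4049,-.095]);print(np.arctan2(*(t[:2]-p)[::-1]),np.linalg.norm(t[:2]-p))
u=np.array([np.cos(.212),-np.sin(.212)]);v=np.array([np.sin(.212),np.cos(.212)]);E=np.array([.621,-.1235])
print("tip along/lat",(t[:2]-E)@u,(t[:2]-E)@v,"tcp",(p-E)@u,(p-E)@v)
E
```

```text
[[ 0.5236 -0.102   0.045 ]
 [ 0.5169 -0.1402  0.045 ]] [ 0.5202 -0.1211  0.045 ] endyaw -0.1730281909827454
-0.22239807634403905 0.11823976482537445
tip along/lat -0.09902543180502303 -0.018838299771116847 tcp -0.21725880464679637 -0.01760885582441905
```

Emit:
{"op": "drive_tool", "data": {"motion": [{"xyz":[0.2,-0.1,0],"dr":[0,0,0],"jaw":1},{"xyz":[0.5,-0.18,0],"dr":[0,0,0],"jaw":1},{"xyz":[0.67,-0.18,0.1],"dr":[0,0,0],"jaw":1},{"xyz":[0.67,-0.18,0.3],"dr":[0,0,0],"jaw":1},{"xyz":[0.67,-0.18,0.37],"dr":[0,0,0],"jaw":1}]}}

```text
clock: 5.92
tcp_pos: [0.4735, -0.0912, 0.004]
tool_rot: [[0.978, -0.21, -0.002], [-0.21, -0.978, 0.001], [-0.002, -0.0, -1.0]]
force: [-0.9, 0.7, -1.1]
finger_gap: 0.0388
```

Emit:
{"op": "drive_tool", "data": {"motion": [{"xyz":[0,0,0.02],"dr":[0,0,0],"jaw":1},{"xyz":[0,0,0.025],"dr":[0,0,0],"jaw":1},{"xyz":[0,0,0.025],"dr":[0,0,0],"jaw":1}]}}

```text
clock: 6.3
tcp_pos: [0.4747, -0.0909, 0.0034]
tool_rot: [[0.978, -0.21, 0.001], [-0.21, -0.978, -0.0], [0.001, 0.0, -1.0]]
force: [-0.5, 0.3, -1.1]
finger_gap: 0.0388
```

```bash
python3 - <<'E'
from h import *
np.set_printoptions(precision=4,suppress=True)
a=bot.camera("top")[:,:,::-1];b=bot.camera("scene")[:,:,::-1]
s=bot.get_state();print(s["clock"],s["tcp_pos"],s["tool_rot"],s["force"],s["finger_gap"])
u=np.array([np.cos(.212),-np.sin(.212)]);v=np.array([np.sin(.212),np.cos(.212)]);E=np.array([.621,-.1235])
p=np.array(s["tcp_pos"])[:2];print((p-E)@u,(p-E)@v)
cv2.imwrite("pics/t3a.png",a)
cv2.imwrite("pics/t3.png",np.hstack([cv2.resize(a[140:240,220:320],(400,400)),cv2.resize(b[120:240,210:330],(400,400))]))
E
```

```text
6.4 [ 0.4746 -0.0909  0.0032] [[ 0.9776 -0.2103  0.0008]
 [-0.2103 -0.9776 -0.0004]
 [ 0.0008  0.0002 -1.    ]] [ 0.3107 -0.0099 -0.084 ] 0.03870737654633329
-0.14998951746309805 0.001077850939617456
```

View pics/t3.png

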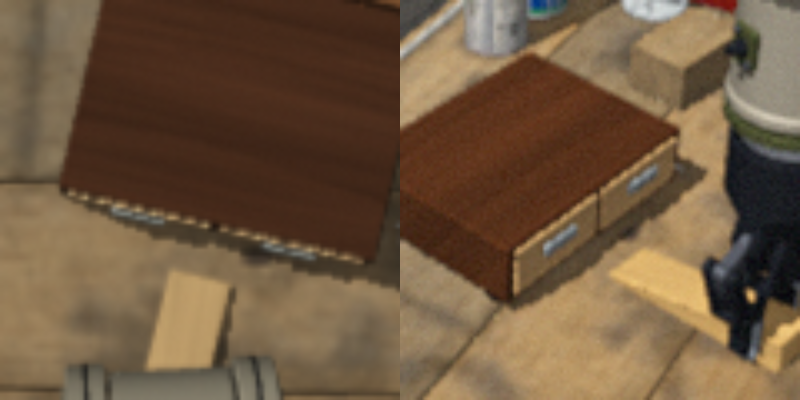

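```bash
python3 - <<'E'
from h import *
np.set_printoptions(precision=4,suppress=True)
f=lambda x,y:((x+.5)/4-.5+220,(y+.5)/4-.5+140)
T=np.array([onz("top",f(*p),.006) for p in((170,271),(233,286))]);t=T.mean(0)[:2]
u=np.array([np.cos(.212),-np.sin(.212)]);v=np.array([np.sin(.212),np.cos(.212)]);E=np.array([.621,-.1235])
print(t,(t-E)@u,(t-E)@v)
# side lines, tips -> at row ~365: z there?
for p in((150,360),(214,360)): print(onz("top",f(*p),.006+.0215*.37*.5))
g=onz("top",f(215,226),.058)[:2];print("gap",(g-E)@u,(g-E)@v)
for c in((62,190),(372,263)): print(onz("top",f(*c),.061))
E
```

```text
[ 0.59   -0.1172] -0.0316608629704905 -0.00035225599423785605
[ 0.5373 -0.0851  0.01  ]
[ 0.538  -0.1256  0.01  ]
gap -0.0031324948037598117 0.0003293857830076441
[ 0.6381 -0.0282  0.061 ]
[ 0.5967 -0.2189  0.061 ]
```

The tip is centred on the edge (0 mm lateral), about 31 mm in front of it, and its yaw matches. Pushing in.

Emit:
{"op": "drive_tool", "data": {"motion": [{"xyz":[0.15,0,0],"dr":[0,0,0],"jaw":1},{"xyz":[0.3,0,0],"dr":[0,0,0],"jaw":1},{"xyz":[0.45,0,0],"dr":[0,0,0],"jaw":1},{"xyz":[0.5,0,0],"dr":[0,0,0],"jaw":1},{"xyz":[0.5,0,0],"dr":[0,0,0],"jaw":1}], "grip_force": 100}}

```text
clock: 7.02
tcp_pos: [0.5238, -0.1013, 0.0032]
tool_rot: [[0.978, -0.21, 0.0], [-0.21, -0.978, -0.0], [0.0, 0.0, -1.0]]
force: [-2.1, -0.0, 4.9]
finger_gap: 0.0378
```

Emit:
{"op": "drive_tool", "data": {"motion": [{"xyz":[0.05,0,0],"dr":[0,0,0],"jaw":1},{"xyz":[0.1,0,0],"dr":[0,0,0],"jaw":1},{"xyz":[0.15,0,0],"dr":[0,0,0],"jaw":1},{"xyz":[0.2,0,0],"dr":[0,0,0],"jaw":1}]}}

```text
clock: 7.52
tcp_pos: [0.5372, -0.1041, 0.0031]
tool_rot: [[0.978, -0.21, -0.013], [-0.21, -0.978, 0.001], [-0.013, 0.002, -1.0]]
force: [-35.8, 7.2, 39.3]
finger_gap: 0.0381
```

```bash
python3 - <<'E'
from h import *
np.set_printoptions(precision=4,suppress=True)
a=bot.camera("top")[:,:,::-1];b=bot.camera("scene")[:,:,::-1]
s=bot.get_state();print(s["clock"],s["tcp_pos"],s["tool_rot"],s["force"],s["wrist_torque"],s["finger_gap"])
cv2.imwrite("pics/t4.png",np.hstack([cv2.resize(a[140:240,220:320],(400,400)),cv2.resize(b[120:240,210:330],(400,400),interpolation=cv2.INTER_CUBIC)]))
E
```

```text
7.625 [ 0.5383 -0.1043  0.0031] [[ 0.9777 -0.2099 -0.0106]
 [-0.2099 -0.9777  0.0004]
 [-0.0105  0.0018 -0.9999]] [-30.7805   6.9483  34.5907] [ 1.2645  6.071  -0.0311] 0.03794490782560969
```

View pics/t4.png

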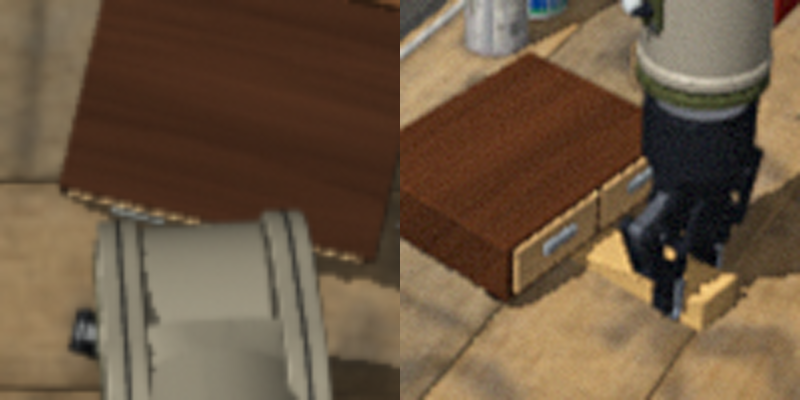

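Most of the force looks like compliance. The tool has pitched 0.01 rad, pressing the tip down on the bench. I'll counter the pitch and unload slightly, then look at the force.

Emit:
{"op": "drive_tool", "data": {"motion": [{"xyz":[0,0,-0.01],"dr":[0,0.012,0],"jaw":1},{"xyz":[0.02,0,-0.01],"dr":[0,0.012,0],"jaw":1},{"xyz":[0.02,0,-0.01],"dr":[0,0.012,0],"jaw":1}]}}

```text
clock: 8.0
tcp_pos: [0.541, -0.105, 0.0032]
tool_rot: [[0.978, -0.21, 0.004], [-0.21, -0.978, -0.002], [0.004, 0.001, -1.0]]
force: [-19.2, 4.3, 17.2]
finger_gap: 0.0379
```

Emit:
{"op": "drive_tool", "data": {"motion": [{"xyz":[0.04,0,-0.005],"dr":[0,0,0],"jaw":1},{"xyz":[0.08,0,-0.01],"dr":[0,0,0],"jaw":1},{"xyz":[0.12,0,-0.01],"dr":[0,0,0],"jaw":1},{"xyz":[0.12,0,-0.01],"dr":[0,0,0],"jaw":1}]}}

```text
clock: 8.5
tcp_pos: [0.556, -0.1084, 0.0043]
tool_rot: [[0.978, -0.21, 0.011], [-0.21, -0.978, -0.002], [0.011, 0.0, -1.0]]
force: [-4.1, 1.1, -5.7]
finger_gap: 0.0379
```

Emit:
{"op": "drive_tool", "data": {"motion": [{"xyz":[0.0,0,0.01],"dr":[0,-0.01,0],"jaw":1},{"xyz":[0.04,0,0.01],"dr":[0,-0.01,0],"jaw":1},{"xyz":[0.08,0,0.01],"dr":[0,-0.01,0],"jaw":1},{"xyz":[0.12,0,0.01],"dr":[0,-0.01,0],"jaw":1},{"xyz":[0.12,0,0.01],"dr":[0,-0.01,0],"jaw":1}]}}

```text
clock: 9.12
tcp_pos: [0.5688, -0.1111, 0.0042]
tool_rot: [[0.978, -0.21, 0.003], [-0.21, -0.978, -0.001], [0.003, -0.0, -1.0]]
force: [-1.1, 0.5, -6.3]
finger_gap: 0.0376
```

Emit:
{"op": "drive_tool", "data": {"motion": [{"xyz":[0.0,0,0.01],"dr":[0,0,0],"jaw":1},{"xyz":[0.03,0,0.013],"dr":[0,0,0],"jaw":1},{"xyz":[0.06,0,0.013],"dr":[0,0,0],"jaw":1},{"xyz":[0.06,0,0.013],"dr":[0,0,0],"jaw":1}]}}

```text
clock: 9.62
tcp_pos: [0.5735, -0.112, 0.0032]
tool_rot: [[0.978, -0.21, 0.001], [-0.21, -0.978, -0.001], [0.001, 0.0, -1.0]]
force: [-8.4, 1.7, 2.9]
finger_gap: 0.0378
```

```bash
python3 - <<'E'
from h import *
np.set_printoptions(precision=4,suppress=True)
a=bot.camera("top")[:,:,::-1];b=bot.camera("scene")[:,:,::-1]
cv2.imwrite("pics/t5a.png",a);cv2.imwrite("pics/t5b.png",b)
s=bot.get_state();print(s["clock"],s["tcp_pos"],s["tool_rot"],s["force"],s["wrist_torque"],s["finger_gap"])
b0=cv2.imread("pics/scene0.png")
z=lambda i:cv2.resize(i[130:230,180:310],(400,308),interpolation=cv2.INTER_CUBIC)
cv2.imwrite("pics/t5.png",np.hstack([z(b0),z(b)]))
E
```

```text
9.725 [ 0.5736 -0.112   0.0032] [[ 0.9777 -0.2102  0.001 ]
 [-0.2102 -0.9777 -0.0006]
 [ 0.0011  0.0004 -1.    ]] [-8.4033  1.5201  2.1242] [0.2778 1.9141 0.0585] 0.03772168781218999
```

View pics/t5.png

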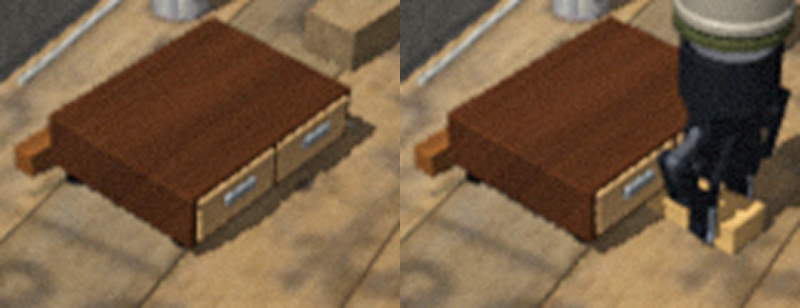

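```bash
cat > lean.py <<'E'
from h import *
import sys
np.set_printoptions(precision=4,suppress=True)
u=np.array([np.cos(.212),-np.sin(.212),0]);v=np.array([np.sin(.212),np.cos(.212),0]);E=np.array([.621,-.1235,0.010])
piv=E+.16*u-[0,0,.010]
def rot(P,th): # chest raise by th
    d=P-piv; x=d@u; z=d[2]; c,s=np.cos(th),np.sin(th)
    # front (x<0) goes up
    return piv+u*(x*c+z*s)+v*(d@v)+np.array([0,0,1])*(-x*s+z*c)
def meas(n,i0,i1):
    g0,g1=[cv2.cvtColor(i,cv2.COLOR_BGR2GRAY) for i in(i0,i1)]
    # points on left drawer front and left part of front
    pts=[];
    for y in np.arange(.02,.099,.006):
        for z in np.arange(.004,.050,.006):
            pts.append(E+v*y+np.array([0,0,z])-u*z*.044)
    pts=np.array(pts);p0=np.array([proj(n,p) for p in pts],np.float32)
    p1,st,er=cv2.calcOpticalFlowPyrLK(g0,g1,p0.reshape(-1,1,2),None,winSize=(15,15),maxLevel=1)
    fl=p1[:,0]-p0; pr=np.array([proj(n,rot(p,.044))for p in pts])-p0
    # scalar lstsq fraction
    k=(fl*pr).sum(1)/(pr*pr).sum(1); ok=st[:,0]>0
    print(n,"pred full",pr.mean(0),"flow med",np.median(fl[ok],0),"fraction med",np.median(k[ok]),"iqr",np.percentile(k[ok],[25,75]), "lean",-.044+.044*np.median(k[ok]))
if __name__=="__main__":
    t=sys.argv[1]
    meas("scene",cv2.imread("pics/scene0.png"),cv2.imread(f"pics/{t}b.png"))
E
python3 lean.py t5
```

```text
scene pred full [-0.5255 -2.6026] flow med [-0.2795 -2.4658] fraction med 0.8810143720298859 iqr [0.4889 0.9513] lean -0.005235367630685023
```

Optical flow puts the lift at about 0.88 of level, which agrees with the geometry (tip about 71 mm in). I'll push about 7 mm more.

Emit:
{"op": "drive_tool", "data": {"motion": [{"xyz":[0.03,0,0],"dr":[0,0.001,0],"jaw":1},{"xyz":[0.065,0,0],"dr":[0,0.001,0],"jaw":1},{"xyz":[0.065,0,0],"dr":[0,0.001,0],"jaw":1},{"xyz":[0.065,0,0],"dr":[0,0.001,0],"jaw":1}]}}

```text
clock: 10.22
tcp_pos: [0.58, -0.1133, 0.0032]
tool_rot: [[0.978, -0.21, 0.002], [-0.21, -0.978, -0.001], [0.002, 0.0, -1.0]]
force: [-7.6, 1.7, 2.9]
finger_gap: 0.0378
```

```bash
python3 - <<'E'
from lean import *
b=bot.camera("scene")[:,:,::-1];cv2.imwrite("pics/t6b.png",b)
s=bot.get_state();print(s["clock"],s["tcp_pos"],s["tool_rot"][:,2] if hasattr(s["tool_rot"],"shape") else s["tool_rot"],s["force"],s["finger_gap"])
p=np.array(s["tcp_pos"]);print("along",(p-E)@u,(p-E)@v)
E
python3 lean.py t6
```

```text
10.275 [ 0.58   -0.1134  0.0032] [ 0.0023 -0.0008 -1.    ] [-8.5329  2.6546  1.9543] 0.03825808448896362
along -0.042226430999318366 0.0012923312840276546
scene pred full [-0.5255 -2.6026] flow med [-0.4173 -2.7052] fraction med 0.9841879997335761 iqr [0.515  1.1179] lean -0.0006957280117226503
```

Emit:
{"op": "drive_tool", "data": {"motion": [{"xyz":[0,0,0],"dr":[0,0,0],"jaw":-1},{"xyz":[0,0,0],"dr":[0,0,0],"jaw":-1},{"xyz":[0,0,0],"dr":[0,0,0],"jaw":-1},{"xyz":[0,0,0],"dr":[0,0,0],"jaw":-1},{"xyz":[0,0,0],"dr":[0,0,0],"jaw":-1}]}}

```text
clock: 10.9
tcp_pos: [0.5805, -0.1136, 0.0029]
tool_rot: [[0.978, -0.21, 0.003], [-0.21, -0.978, -0.001], [0.003, 0.0, -1.0]]
force: [-0.5, 1.0, -0.3]
finger_gap: 0.0855
```

Emit:
{"op": "drive_tool", "data": {"motion": [{"xyz":[0,0,-0.2],"dr":[0,0,0],"jaw":-1},{"xyz":[-0.1,0,-0.5],"dr":[0,0,0],"jaw":-1},{"xyz":[-0.3,0,-0.8],"dr":[0,0,0],"jaw":-1},{"xyz":[-0.5,0,-1.0],"dr":[0,0,0],"jaw":-1},{"xyz":[-0.8,0,-1.0],"dr":[0,0,0],"jaw":-1}]}}

```text
clock: 11.52
tcp_pos: [0.503, -0.0966, 0.1057]
tool_rot: [[0.978, -0.21, 0.008], [-0.21, -0.978, -0.002], [0.008, 0.0, -1.0]]
force: [-0.1, -0.6, 0.0]
finger_gap: 0.0853
```

Emit:
{"op": "drive_tool", "data": {"motion": [{"xyz":[-0.2,0.4,-0.3],"dr":[0,0,0],"jaw":-1},{"xyz":[-0.4,0.7,-0.5],"dr":[0,0,0],"jaw":-1},{"xyz":[-0.7,1.0,-0.5],"dr":[0,0,0],"jaw":-1},{"xyz":[-0.7,1.0,-0.5],"dr":[0,0,0],"jaw":-1}]}}

```text
clock: 12.02
tcp_pos: [0.4105, -0.1817, 0.1539]
tool_rot: [[0.977, -0.214, 0.004], [-0.214, -0.977, -0.003], [0.005, 0.002, -1.0]]
force: [0.1, 0.2, -1.3]
finger_gap: 0.0853
```

```bash
python3 - <<'E'
from lean import *
a=bot.camera("top")[:,:,::-1];cv2.imwrite("pics/t7a.png",a)
b=bot.camera("scene")[:,:,::-1];cv2.imwrite("pics/t7b.png",b)
s=bot.get_state();print(s["clock"],s["tcp_pos"],s["force"],s["finger_gap"])
cv2.imwrite("pics/t7.png",np.hstack([cv2.resize(a[140:260,220:340],(400,400),interpolation=cv2.INTER_CUBIC),cv2.resize(b[120:240,190:310],(400,400),interpolation=cv2.INTER_CUBIC)]))
E
python3 lean.py t7
```

```text
12.125 [ 0.4127 -0.1796  0.1536] [ 0.8041 -0.4821 -0.7316] 0.0855319853053474
scene pred full [-0.5255 -2.6026] flow med [-0.2585 -2.9455] fraction med 1.068905688113949 iqr [0.8802 1.2177] lean 0.003031850277013755
```

View pics/t7.png

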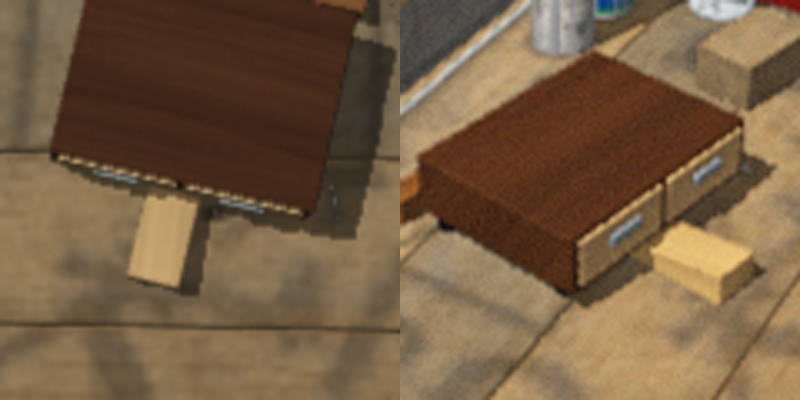

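```bash
python3 - <<'E'
from lean import *
f=lambda x,y:((x+.5)*.3-.5+220,(y+.5)*.3-.5+140)
T=np.array([onz("top",f(*p),.0275) for p in((128,275),(179,288))]);t=T.mean(0)
print(t,"back end along/lat",(t-E)@u,(t-E)@v,"tip in",(t-E)@u+.15,"w",np.linalg.norm(T[0]-T[1]))
# scene: thick-end top corners (750,262) (722,272)...
g=lambda x,y:((x-400+.5)*.3-.5+190,(y+.5)*.3-.5+120)
for p in((751,261),(722,274)): q=onz("scene",g(*p),.0275);print(q,(q-E)@u,(q-E)@v)
# side edges for yaw: left (143,200)->(128,275), right (197,203)->(179,288)
for a,b in(((145,200),(128,275)),((198,205),(179,288))):
    A=onz("top",f(*a),.0205);B=onz("top",f(*b),.0275);d=A-B;print("yaw",np.arctan2(d[1],d[0]))
def full(i0,i1):
    g0,g1=[cv2.cvtColor(i,cv2.COLOR_BGR2GRAY) for i in(i0,i1)]
    pts=np.array([E+v*y+np.array([0,0,z])-u*z*.044 for y in np.r_[np.arange(-.09,-.03,.004),np.arange(.03,.095,.004)] for z in np.arange(.012,.052,.004)])
    p0=np.array([proj("scene",p) for p in pts],np.float32)
    p1,st,_=cv2.calcOpticalFlowPyrLK(g0,g1,p0.reshape(-1,1,2),None,winSize=(15,15),maxLevel=1)
    fl=p1[:,0]-p0;pr=np.array([proj("scene",rot(p,.044))for p in pts])-p0
    k=(fl*pr).sum(1)/(pr*pr).sum(1);print("full",np.median(k),np.percentile(k,[25,75]), -.044+.044*np.median(k))
full(cv2.imread("pics/scene0.png"),cv2.imread("pics/t7b.png"))
E
```

```text
[ 0.5507 -0.1059  0.0275] back end along/lat -0.07241844461182617 0.002449400837899753 tip in 0.07758155538817382 w 0.03946402822263824
[ 0.5435 -0.1137  0.0275] -0.07781353099964554 -0.006771410822424643
[ 0.5556 -0.0905  0.0275] -0.07090334076951375 0.018449355096869697
yaw -0.20812147035982378
yaw -0.21781209832394055
full 1.0260101851472392 [0.8847 1.1534] 0.001144448146478523
```

```bash
python3 - <<'E'
from station import bot
print(bot.close_job())
E
```

```text
the job is handed in; nothing more can be done
None
```

The thick wedge is jammed under the middle of the chest's front edge and the chest measures level. I released it, backed the arm well clear and handed the job in at about 12 s of the 42 s allowed. I never touched the shim.

**Last checks, after release:**
- **Depth:** the wedge tip is about 77.6 mm behind the edge, against 77 mm for level.
- **Position:** the wedge is about 2 mm off centre. Its yaw is about -0.21 rad, the same as the chest's.
- **Lean:** optical flow gave about +0.001 rad using the whole front and +0.003 rad using the left drawer only. Each estimate is only good to several mrad, because individual points scattered by about ±13% or more of the full lift.

**One disagreement:** at first contact the push force briefly reached about 36 N sideways and 39 N upwards, above the expected 8 to 20 N. I put this down to the tool pitching and pressing the wedge tip onto the bench. Correcting the pitch brought the force down, and the final push took about 8 N.

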